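Press the large round inlay home in a picture board

TASK

Five gilded inlays stand proud of the picture board: with the fingertips, gently press the larger of the two round ones down until it is fully home, then lift the hand clear. Do not touch the other four inlays, do not pull any inlay up, and leave the glass, the paint tub and the brush where they are.

Things in the scene. Friction and masses are not known exactly. Their poses are not given: they have to be found in the camera images.
- board: wooden picture board 210 x 290 x 16 mm (x, y, z) lying flat, taped to the table and immovable; painted grey and pale blue with dark lines. Origin: centre of its underside, on the table, so its top face is 16 mm above the origin. The five inlays stand in it in the pattern of the five on a die, centres 92 mm or more apart; which shape stands in which place varies, and their yaw too.
- sun_top (a point): centre of the top face of the larger round inlay: a plain disc 52 mm across; gold-coloured, dark rim of its socket around it. z up. At the start its top stands 8 to 10 mm above the board's top face; it moves with the inlay.
- sun (a joint): how far sun is pressed in, m: 0 is 10 mm proud of the board, 0.008 is fully home against a firm stop (top then 2 mm above the board), negative is pulled up. Starts between 0 and 0.002. A tight push fit: about 4 N steady push moves it straight down, and it stays where it is left.
- pebble_top (a point): centre of the top face of the smaller round inlay: a plain disc 30 mm across; gold-coloured, dark rim of its socket around it. z up. At the start its top stands 8 to 10 mm above the board's top face; it moves with the inlay.
- pebble (a joint): how far pebble is pressed in, m: 0 is 10 mm proud of the board, 0.008 is fully home against a firm stop (top then 2 mm above the board), negative is pulled up. Starts between 0 and 0.002. A tight push fit: about 4 N steady push moves it straight down, and it stays where it is left.
- window_top (a point): centre of the top face of the square inlay, 44 x 44 mm; gold-coloured, dark rim of its socket around it. z up. At the start its top stands 8 to 10 mm above the board's top face; it moves with the inlay.
- window (a joint): how far window is pressed in, m: 0 is 10 mm proud of the board, 0.008 is fully home against a firm stop (top then 2 mm above the board), negative is pulled up. Starts between 0 and 0.002. A tight push fit: about 4 N steady push moves it straight down, and it stays where it is left.
- step_top (a point): centre of the top face of the bar inlay, 20 x 56 mm, long along its y axis; gold-coloured, dark rim of its socket around it. z up. At the start its top stands 8 to 10 mm above the board's top face; it moves with the inlay.
- step (a joint): how far step is pressed in, m: 0 is 10 mm proud of the board, 0.008 is fully home against a firm stop (top then 2 mm above the board), negative is pulled up. Starts between 0 and 0.002. A tight push fit: about 4 N steady push moves it straight down, and it stays where it is left.
- cross_top (a point): centre of the top face of the plus-shaped inlay, 52 mm across, arms 18 mm wide; gold-coloured, dark rim of its socket around it. z up. At the start its top stands 8 to 10 mm above the board's top face; it moves with the inlay.
- cross (a joint): how far cross is pressed in, m: 0 is 10 mm proud of the board, 0.008 is fully home against a firm stop (top then 2 mm above the board), negative is pulled up. Starts between 0 and 0.002. A tight push fit: about 4 N steady push moves it straight down, and it stays where it is left.
- water_glass: empty glass tumbler, 66 mm across the rim, 85 mm tall, loose, upright on the table off the board's +y end. Origin: centre of its underside.
- paint_tub: lidded paint tub, 52 mm across, 55 mm tall, loose, upright on the table off the board's -y end. Origin: centre of its underside.
- brush: flat paint brush about 190 mm long with a broad head, lying loose on the table beyond the board's far (+x) edge, roughly along that edge. Origin: about the middle of its underside, on the table.

How it is judged:
By the outcome, as a careful person would: the job done as asked, in the order asked, and still so for the second after the job is handed in, with the robot touching nothing.
It also fails if it takes over 32 s, if anything falls off the work surface, if the arm or the gripper's body presses on something with over 40 N, if the wrist force passes 120 N, or if a joint passes its speed limit or range.

ROBOT

A 6-joint arm with a two-finger parallel gripper is mounted at the origin on the work surface. World frame = base frame: x ahead of the robot, y to its left, z up, the work surface at z = 0. Lengths are in m, angles in rad, forces in N, time in s.
With the tool pointing down it reaches from about 0.3 to 0.875 m from the base axis. Payload 4.2 kg.
Tool frame: the origin (TCP) lies where the fingers leave the gripper's body, on its centre line; the fingertips stand 73 mm ahead of it and the grasp point (between the pads) lies 54 mm ahead of it; z points along the fingers, y is the line along which they close (so a half turn about z gives the same grasp; the last joint's range is limited). The gripper opens to 85 mm and grips with 20 to 120 N. Pads are 22 mm wide; open, the fingers measure 114 mm over their backs; the gripper's body (76 mm by 85 mm) begins 54 mm behind the grasp point. The pads swing forward as they close: fully open they stand 13 mm farther back than shut.
Start: joints at [-0.02, 0.32, 1.565, -0, 1.257, -0.02], TCP at [0.575, 0, 0.304] pointing down, gripper open.
Joint ranges: [-3.11, 3.11], [-0.84, 2.01], [0.21, 2.61], [-1.34, 4.49], [0.05, 2.63], [-2.56, 2.56]. Speed limits (rad/s): [2.57, 2.57, 3.14, 3.14, 3.14, 3.14].

INTERFACE

Orientations are given as a unit quaternion [w, x, y, z].
In Python, from station import env gives the robot as it stands. The module is installed in compiled form; this text tells all that it offers.
- The arm moves only by the shell command python3 -m handwheel 'ROWS' [FORCE]. ROWS is a JSON object of lists of equal length, an entry for each row: "gripper": the opening, from -1 (shut) to 1 (fully open), so that 0 is half open; "slide": the shift along the tool's x, y, z normalised to -1 to 1, where 1 is 0.2 m, a list of three; "dr": the turn, a rotation vector about the tool's x, y, z normalised to -1 to 1, where 1 is 120 degrees, a list of three. A call has 1 to 12 rows; each row is the pose to reach, as a shift and turn from the pose commanded when the call began, along the tool's axes at that moment; what a row does not reach only later rows make up. A row lasts 1/8 s, in which the tool goes at most 62.5 mm and 10.7 degrees, less where a joint would pass 70% of its speed; a pose out of reach is approached as far as the arm can. A call with a number of a shift or a turn outside -1 to 1 is refused whole. A call with a gripper value outside its range is refused whole. The fingers move at their own pace and stop on an object; FORCE is the grip in N (left out, the last holds). Time passes only in rows, so rows that repeat a pose let the fingers close. It gives the time, the measured TCP pose, the force, the opening and the grip force at its end, in the units of the state.
- env.get_state(): the state, without advancing time (a new reading comes with each control period).
- env.camera(name): name is "scene" or "side" or "wrist"; returns the picture (480x640x3 uint8, red, green, blue); there is no depth.
- env.camera_model(name): a dict with "camera_matrix" (3x3 intrinsics, pixels), "pose" (4x4, takes a point from camera to world coordinates). Camera axes: x right, y down, z forward; pixel columns grow to the right and rows downward; lengths in m; the calibration is good to about 2 mm. A picture is of the moment at which its call begins: read the wrist's pose just before it. camera_model takes no time and is no camera call; for the wrist camera it gives the pose at the moment of the call.
- env.finish_job(): hands the job in; it is judged then, once.
Trained networks look in the newest picture that a camera, given by its name, has taken for a name from the list of things; names that differ only in an ending like _2 or _b are one class to them, and where a whole thing is asked for, a point or a joint stands for the part that bears it (a point fixed in the world has none). Each returns a list of dicts, best first, with "score" (0 to 1); they miss things now and then, are a little off and sometimes report something else, mostly with a low value. They report only what shows in the picture. A call takes as long as a camera call.
- env.look_for(camera, label): "point" ([x, y, z] in m, in world coordinates, good to about 4 mm: the middle of the surface that is visible of it).
- env.place_of(camera, label): "point" ([x, y, z] in m, in world coordinates, good to about 4 mm: a listed point, or the origin of a listed thing).
The state is a dict: "clock": time; "joints": joint angles; "qd": joint speeds; "joint_torque": joint torques, N m; "tool_pos": TCP position; "tool_rot": TCP orientation; "force": force on the tool from outside, world axes, zero at the start; "ft_torque": the same for the moment, N m; "finger_gap": opening from 0.0 (shut) to 1.0 (fully open); "grip_force": force on a finger pad.
Only numpy, scipy, OpenCV 4.12 (cv2) and the standard library are available. Lean on these libraries where they do the work, as an engineer would, in place of code of your own. Each camera call takes 0.05 s, during which the arm holds its last target. There are 200 camera calls.

## Working session

There is one attempt and no reset: what is moved stays moved. The work goes in short steps, Python scripts to look and compute and a shell command to move; the robot and the scene stay as the last step left them, time stands still between calls to the robot, and variables do not carry over. Pictures are saved under pics/ and viewed, at most 10 in all, crops included, and the job is handed in when it is done.

```bash
mkdir -p pics; python3 - <<'E'
from station import env
import cv2
s=env.get_state();print(s['clock'],s['tool_pos'],s['tool_rot'],s['force'],s['finger_gap'])
for c in ['scene','wrist']:
    im=env.camera(c);cv2.imwrite(f'pics/{c}0.png',im[:,:,::-1])
    for l in ['sun_top','pebble_top','window_top','step_top','cross_top','water_glass','paint_tub','board']:
        print(c,l,[(([round(x,4) for x in d['point']]),round(d['score'],2)) for d in env.place_of(c,l)[:3]])
E
```

```text
0.0 [5.74655049e-01 1.39681770e-05 3.03076073e-01] [-6.23756911e-04  7.07097065e-01  7.07115960e-01 -6.09048944e-04] [-0.37249823  1.15226625 -0.43931329] 1.0006702614444585
scene sun_top [([0.5074, 0.2013, 0.0216], 0.9)]
scene pebble_top [([0.4682, 0.0226, 0.022], 0.63)]
scene window_top [([0.6204, 0.1755, 0.0253], 0.72)]
scene step_top [([0.5409, 0.0959, 0.0267], 0.92)]
scene cross_top [([0.5839, -0.0024, 0.0243], 0.55), ([0.576, 0.3235, 0.0007], 0.31)]
scene water_glass [([0.5724, 0.3225, -0.0002], 0.57), ([0.5474, 0.0991, -0.0001], 0.55)]
scene paint_tub [([0.4331, -0.1101, 0.0023], 0.63)]
scene board [([0.5487, 0.0994, -0.0022], 0.56)]
wrist sun_top []
wrist pebble_top [([0.4681, 0.0263, 0.0244], 0.73)]
wrist window_top []
wrist step_top [([0.5389, 0.0939, 0.027], 0.65)]
wrist cross_top [([0.5804, -0.0043, 0.0295], 0.66)]
wrist water_glass []
wrist paint_tub [([0.4304, -0.1098, 0.003], 0.82)]
wrist board [([0.5436, 0.0978, 0.0003], 0.83)]
```

View pics/scene0.png

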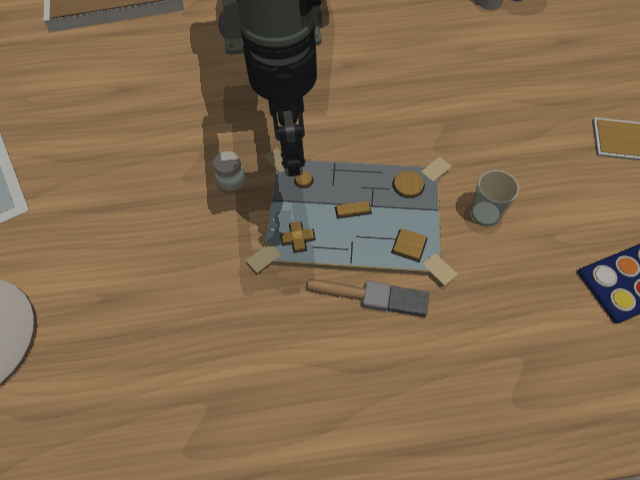

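```bash
python3 - <<'E'
from station import env
import numpy as np
from scipy.spatial.transform import Rotation as R
s=env.get_state();q=s['tool_rot'];r=R.from_quat(np.r_[q[1:],q[0]]);print(r.as_matrix().round(3))
print(r.inv().apply(np.array([.507,.201,.16])-s['tool_pos'])/.2)
m=env.camera_model('scene');T=np.linalg.inv(m['pose'])
for p in [[.507,.201,.025],[.468,.023,.025]]:
    c=m['camera_matrix']@(T@np.r_[p,1])[:3];print(c[:2]/c[2])
E
```

```text
[[ 0.  1.  0.]
 [ 1. -0. -0.]
 [-0.  0. -1.]]
[ 1.00508617 -0.34009849  0.71969603]
[410.68434911 182.72767057]
[306.36105974 177.1185427 ]
```

The picture shows the large disc at pixel (408,183) and the small one at (303,179). The square is at (409,245), the bar at (353,209), the plus at (298,236), the glass at (495,197) and the tub at (229,170). The network positions agree, so I'll shut the fingers and move above the sun.

```bash
python3 -m handwheel '{"gripper":[-1,-1,-1,-1,-1,-1,-1,-1],"slide":[[0.3,-0.1,0.1],[0.6,-0.2,0.2],[0.9,-0.3,0.3],[1,-0.34,0.4],[1,-0.34,0.5],[1,-0.34,0.5],[1,-0.34,0.5],[1,-0.34,0.5]],"dr":[[0,0,0],[0,0,0],[0,0,0],[0,0,0],[0,0,0],[0,0,0],[0,0,0],[0,0,0]]}' 20
python3 - <<'E'
from station import env
import cv2,numpy as np
s=env.get_state();print(s['clock'],s['tool_pos'],s['force'],s['finger_gap'])
for c in ['wrist','side','scene']:
    im=env.camera(c);cv2.imwrite(f'pics/{c}1.png',im[:,:,::-1])
    print(c,env.place_of(c,'sun_top'))
    m=env.camera_model(c);T=np.linalg.inv(m['pose'])
    for p in [[.507,.201,.025],s['tool_pos']+np.array([0,0,-.073])]:
        q=m['camera_matrix']@(T@np.r_[p,1])[:3];print(q[:2]/q[2])
E
```

```text
clock: 1.9
tool_pos: [0.5077, 0.1997, 0.205]
tool_rot: [0.0, 0.707, 0.707, 0.001]
force: [0.5, -1.2, -0.2]
finger_gap: 0.003
grip_force: 0.0
1.9 [0.50771839 0.19973582 0.20498107] [ 0.47339297 -1.21529457 -0.22601885] 0.003490594283136402
wrist [{'point': [0.5057, 0.1971, 0.0215], 'score': 0.7}]
[321.75347744 235.01205885]
[322.66949878 318.71554152]
side [{'point': [0.4985, 0.1987, 0.0215], 'score': 0.9}]
[279.21595881 184.93783829]
[277.5260495  151.08473062]
scene [{'point': [0.5052, 0.2036, 0.0238], 'score': 0.71}]
[410.68434911 182.72767057]
[418.70577584 143.02483188]
```

View pics/wrist1.png

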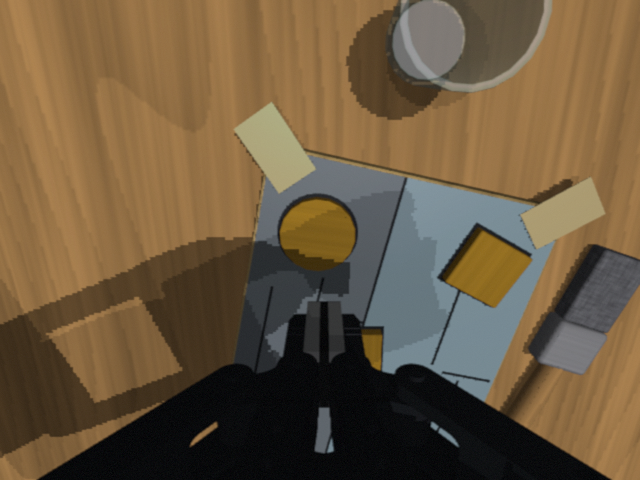

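The disc is at (318,233), against a predicted (322,235), so it sits about 2–3 mm toward −x. I'll correct for that and descend to just above it.

```bash
python3 -m handwheel '{"gripper":[-1,-1,-1,-1,-1,-1,-1,-1],"slide":[[0.01,-0.014,0.15],[0.01,-0.014,0.3],[0.01,-0.014,0.42],[0.01,-0.014,0.48],[0.01,-0.014,0.5],[0.01,-0.014,0.51],[0.01,-0.014,0.52],[0.01,-0.014,0.52]],"dr":[[0,0,0],[0,0,0],[0,0,0],[0,0,0],[0,0,0],[0,0,0],[0,0,0],[0,0,0]]}'
python3 - <<'E'
from station import env
import cv2
im=env.camera('side');cv2.imwrite('pics/side2.png',cv2.resize(im[100:260,180:380,::-1],None,fx=3,fy=3))
E
```

```text
clock: 3.2
tool_pos: [0.5044, 0.2021, 0.1003]
tool_rot: [0.0, 0.707, 0.707, 0.0]
force: [0.4, 0.5, -0.4]
finger_gap: 0.001
grip_force: 0.0
```

View pics/side2.png

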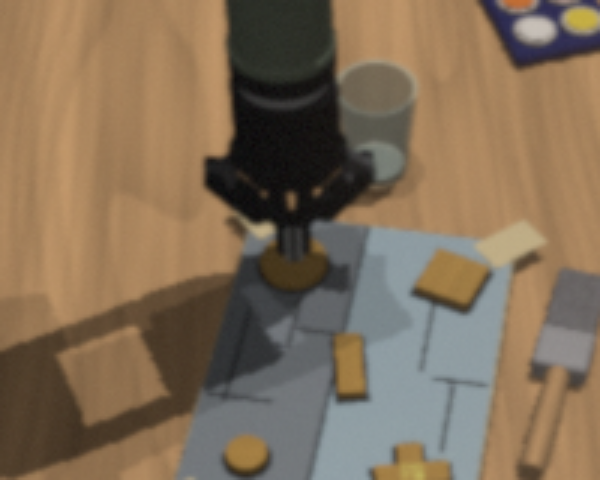

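The side crop shows the fingertips over the middle of the sun at crop pixel (292,258), clear of the glass. Next I'll press slowly.

```bash
python3 -m handwheel '{"gripper":[-1,-1,-1,-1,-1,-1,-1,-1],"slide":[[0,0,0.005],[0,0,0.01],[0,0,0.015],[0,0,0.02],[0,0,0.025],[0,0,0.03],[0,0,0.035],[0,0,0.035]],"dr":[[0,0,0],[0,0,0],[0,0,0],[0,0,0],[0,0,0],[0,0,0],[0,0,0],[0,0,0]]}'
```

```text
clock: 4.25
tool_pos: [0.5042, 0.202, 0.0928]
tool_rot: [0.0, 0.707, 0.707, 0.0]
force: [0.2, -0.7, 3.4]
finger_gap: -0.006
grip_force: 1.3
```

Force is 3.4 N, so the inlay is moving under the push. I'll continue to the stop.

```bash
python3 -m handwheel '{"gripper":[-1,-1,-1,-1],"slide":[[0,0,0.004],[0,0,0.008],[0,0,0.011],[0,0,0.011]],"dr":[[0,0,0],[0,0,0],[0,0,0],[0,0,0]]}'
```

```text
clock: 4.75
tool_pos: [0.5043, 0.202, 0.0907]
tool_rot: [0.0, 0.707, 0.707, 0.0]
force: [-0.7, 0.5, 1.8]
finger_gap: 0.004
grip_force: 1.5
```

```bash
python3 -m handwheel '{"gripper":[-1,-1,-1],"slide":[[0,0,0.003],[0,0,0.005],[0,0,0.005]],"dr":[[0,0,0],[0,0,0],[0,0,0]]}'
```

```text
clock: 5.12
tool_pos: [0.5043, 0.202, 0.0906]
tool_rot: [0.0, 0.707, 0.707, 0.0]
force: [-2.0, -0.6, 10.3]
finger_gap: -0.0
grip_force: 4.9
```

It has stopped: position holds at 0.0906 while the force has risen to 10 N. One slightly firmer push will confirm that it's home.

```bash
python3 -m handwheel '{"gripper":[-1,-1,-1],"slide":[[0,0,0.003],[0,0,0.004],[0,0,0.004]],"dr":[[0,0,0],[0,0,0],[0,0,0]]}'
```

```text
clock: 5.5
tool_pos: [0.5043, 0.202, 0.0905]
tool_rot: [0.0, 0.707, 0.707, 0.0]
force: [-4.4, -0.4, 15.9]
finger_gap: -0.001
grip_force: 7.7
```

Firm stop confirmed. I'll lift straight up and check.

```bash
python3 -m handwheel '{"gripper":[-1,-1,-1,-1,-1,-1,-1,-1],"slide":[[0,0,-0.02],[0,0,-0.1],[0,0,-0.25],[0,0,-0.45],[0,0,-0.6],[0,0,-0.7],[0,0,-0.7],[0,0,-0.7]],"dr":[[0,0,0],[0,0,0],[0,0,0],[0,0,0],[0,0,0],[0,0,0],[0,0,0],[0,0,0]]}'
python3 - <<'E'
from station import env
import cv2
im=env.camera('side');cv2.imwrite('pics/side3.png',cv2.resize(im[100:280,180:400,::-1],None,fx=3,fy=3))
for l in ['sun_top','pebble_top','window_top','step_top','cross_top']: print(l,env.place_of('side',l)[:1])
E
```

```text
clock: 6.5
tool_pos: [0.5037, 0.2018, 0.2282]
tool_rot: [-0.0, 0.707, 0.707, -0.001]
force: [-0.0, -0.5, -0.4]
finger_gap: -0.002
grip_force: 0.0
sun_top [{'point': [0.503, 0.2007, 0.0198], 'score': 0.72}]
pebble_top [{'point': [0.4633, 0.022, 0.0274], 'score': 0.49}]
window_top [{'point': [0.6213, 0.1707, 0.0267], 'score': 0.59}]
step_top [{'point': [0.5468, 0.0959, 0.0206], 'score': 0.73}]
cross_top [{'point': [0.5812, -0.0016, 0.0245], 'score': 0.81}]
```

View pics/side3.png

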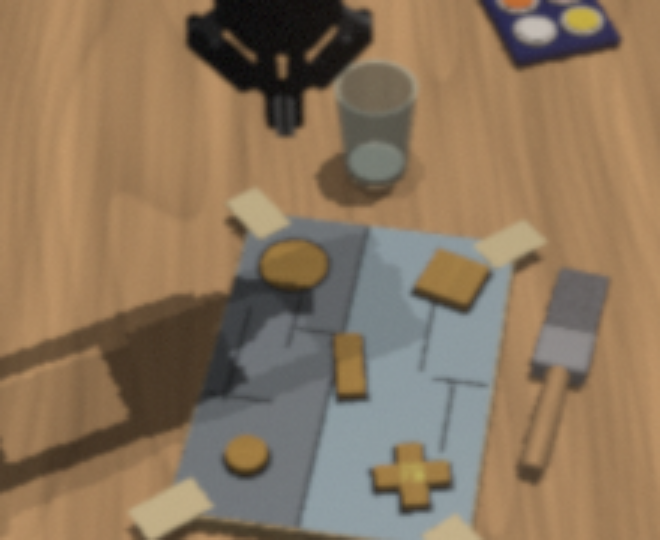

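The hand is clear and the other things are in place: glass at crop (375,130), brush at (565,370). I'll compare the sun's height before and after.

```bash
python3 - <<'E'
from station import env
import cv2,numpy as np
b=env.camera('side')[:,:,::-1];a=cv2.imread('pics/side1.png')
c=[cv2.resize(i[160:230,250:350],None,fx=4,fy=4,interpolation=cv2.INTER_NEAREST) for i in (a,b)]
cv2.imwrite('pics/cmp.png',np.hstack(c))
E
```

```text
(no output)
```

View pics/cmp.png

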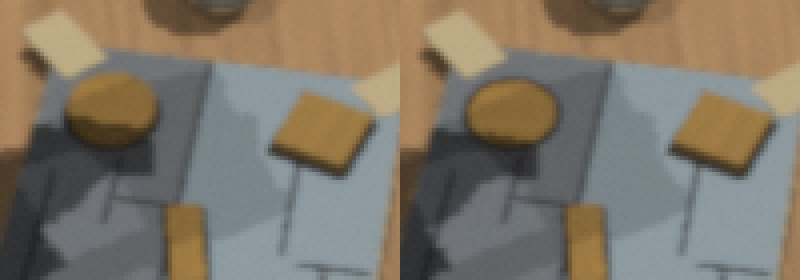

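The sun (left (112,108), right (512,112)) has clearly gone down to a thin rim, and the square and bar haven't changed. Handing in.

```bash
python3 -c "
from station import env
print(env.finish_job())"
```

```text
the job is handed in; nothing more can be done
None
```

The larger round inlay is pressed home against its stop (peak push about 16 N), the hand is lifted clear, nothing else appears to have moved in the last pictures, and the job is handed in at about 7 s of the 32 s allowed.

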